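# Square up the blanking plates

### The arm

A 6-joint arm with a two-finger parallel gripper is mounted at the origin on the work surface. World frame = base frame: x ahead of the robot, y to its left, z up, the work surface at z = 0. Lengths are in m, angles in rad, forces in N, time in s.
With the tool pointing down it reaches from about 0.25 to 0.775 m from the base axis. Payload 4 kg.
Tool frame: the origin (TCP) lies midway between the tips of the shut fingers; the grasp point (between the pads) lies 19 mm behind it; z points along the fingers, y is the line along which they close (so a half turn about z gives the same grasp; the last joint's range is limited). The gripper opens to 94 mm and grips with 3 to 60 N. Pads are 16 mm wide; open, the fingers measure 119 mm over their backs; the gripper's body (75 mm by 177 mm) begins 78 mm behind the grasp point.
Start: joints at [-1.412, 0.087, 1.371, -0, 1.684, -0.103], TCP at [0.142, -0.531, 0.206] pointing down, gripper open.
Joint ranges: [-3.1, 3.1], [-0.76, 2.03], [0.27, 2.55], [-1.08, 4.22], [0.17, 2.65], [-2.57, 2.57]. Speed limits (rad/s): [2.79, 2.79, 3.14, 3.14, 3.14, 3.14].

### API

Orientations are given as [roll, pitch, yaw] about the fixed x, y, z axes, in that order (R = Rz(yaw) Ry(pitch) Rx(roll)).
In Python, from bench import robot gives the robot as it stands. The module is installed in compiled form; this text tells all that it offers.
- The arm moves only by the tool arm_command, never from a script. Its argument "targets" is a list of rows, each a list of 4 numbers: the shift along the world's x, y, z as a fraction of full scale, then the turn about the world's z as a fraction of full scale. A call has 1 to 8 rows; each row is the pose to reach, as a shift and turn from the pose commanded when the call began; what a row does not reach only later rows make up. Full scale, the value 1, is 0.5 m for a shift and 120 degrees for a turn. A row lasts 1/12 s, in which the tool goes at most 41.7 mm and 7.16 degrees, less where a joint would pass 70% of its speed; a pose out of reach is approached as far as the arm can. A call with a number of a shift or a turn outside -1 to 1 is refused whole. A call with a gripper value outside its range is refused whole. "claw" is the closure, from 0 (fully open) to 1 (shut), set as the call begins (left out, the last holds). The fingers move at their own pace and stop on an object; the grip force is fixed at half the most. Time passes only in rows, so rows that repeat a pose let the fingers close. It gives the time, the measured TCP pose, the force, the opening and the grip force at its end, in the units of the state.
- robot.get_obs(): the state, without advancing time (a new reading comes with each control period).
- robot.snapshot(name): name is "side" or "top" or "wrist"; returns the picture (480x640x3 uint8, red, green, blue); there is no depth.
- robot.camera_info(name): a dict with "vfov" (degrees; the focal length in pixels is half the picture's height over the tangent of half this angle, whatever the lens; pixels are square), "cx", "cy" (the principal point, pixels), "k1" (the pictures are not rectified: a ray, as slopes to the right and down, at radius r is drawn at 1 + k1 r^2 times it, then the intrinsics apply), "extrinsics" (4x4, takes a point from camera to world coordinates); the wrist camera has in their place "T_tool_cam" (4x4, takes a point from camera to tool coordinates, whose origin is the TCP and whose axes are the flange's). Camera axes: x right, y up, looking along -z (the intrinsics and any distortion apply to the point x, -y, -z); pixel columns grow to the right and rows downward; lengths in m; the calibration is good to about 2 mm. A picture is of the moment at which its call begins: read the wrist's pose just before it. camera_info takes no time and is no camera call.
- robot.close_job(): hands the job in; it is judged then, once.
The state is a dict: "time": time; "joint_positions": joint angles; "qvel": joint speeds; "joint_torque": joint torques, N m; "tool_pos": TCP position; "ee_rot": TCP orientation; "wrist_force": force on the tool from outside, world axes, zero at the start; "wrist_torque": the same for the moment, N m; "width": finger opening in m; "finger_force": force on a finger pad.
Only numpy, scipy, OpenCV 4.12 (cv2) and the standard library are available. Lean on these libraries where they do the work, as an engineer would, in place of code of your own. Each camera call takes 0.05 s, during which the arm holds its last target. There are 200 camera calls.

### The job

Get the stack of five white blanking plates on the board ready to pack: put the two stray fittings, the round lamp canopy on top of the stack and the piece of U-channel beside it, each into the red bin that already holds its own kind, and gently tap the plates home into the corner of the fence until all five lie flat in one stack, flush with each other and against both fences. Leave the tools and other things on the bench where they are.

Things in the scene. Friction and masses are not known exactly. Their poses are not given: they have to be found in the camera images.
- board: fixed board: plywood base 220 (x) x 270 (y) x 8 mm, fence 44 mm high above it along its whole +x and +y sides (inner faces at x = +95, y = +115 mm), and in their corner a bed, 10 mm above the base, from x = +20, y = +10 to the fences. Origin: centre of the underside. A plate that is home has its origin at x = +55, y = +60 mm, axes parallel to the board's, and overhangs the bed by 5 mm
- corner (a point): inner corner of the fence, where both inner faces meet the top of the bed (18 mm above the bench); axes as the board's
- plate0: white plastic blanking plate, 80 (x) x 110 (y) x 6 mm thick, about 60 g, no. 0 of the loose stack of five counted from below. Origin: centre of its underside, z up; at the start it lies 18 mm above the bench, 10 to 32 mm short of each fence and askew
- plate1: white plastic blanking plate, 80 (x) x 110 (y) x 6 mm thick, about 60 g, no. 1 of the loose stack of five counted from below. Origin: centre of its underside, z up; at the start it lies 24 mm above the bench, 10 to 32 mm short of each fence and askew
- plate2: white plastic blanking plate, 80 (x) x 110 (y) x 6 mm thick, about 60 g, no. 2 of the loose stack of five counted from below. Origin: centre of its underside, z up; at the start it lies 30 mm above the bench, 10 to 32 mm short of each fence and askew
- plate3: white plastic blanking plate, 80 (x) x 110 (y) x 6 mm thick, about 60 g, no. 3 of the loose stack of five counted from below. Origin: centre of its underside, z up; at the start it lies 36 mm above the bench, 10 to 32 mm short of each fence and askew
- plate4: white plastic blanking plate, 80 (x) x 110 (y) x 6 mm thick, about 60 g, no. 4 of the loose stack of five counted from below. Origin: centre of its underside, z up; at the start it lies 42 mm above the bench, 10 to 32 mm short of each fence and askew
- canopy: stray round lamp canopy of dark steel: disc 64 mm across x 5 mm, with an upright round hub 20 mm across that stands 26 mm above the disc (31 mm in all); lies on top of the stack (its underside 48 mm above the bench). Origin: centre of the disc's underside, z up along the hub
- channel: stray piece of steel U-channel, 80 (x, its length) x 22 (y) x 16 mm high, open upwards, lying on the base's right-hand strip with its length roughly along the board's x, in the way of tapping from that side (underside 8 mm above the bench). Origin: centre of its underside
- bin_canopies: red open bin holding round canopies like the stray one, fixed; 130 (x) x 180 (y) x 60 mm high, walls and floor 4 mm. Its stock lies in its -y half (up to 45 mm high); the +y half is empty. Origin: centre of its underside
- bin_canopies_free (a point): centre of the empty half of the canopy bin, on its inner floor (4 mm above the bench)
- bin_channels: red open bin holding pieces of U-channel like the stray one, fixed; same size as the other bin, stock in its -y half (up to 36 mm high), +y half empty. Origin: centre of its underside
- bin_channels_free (a point): centre of the empty half of the channel bin, on its inner floor (4 mm above the bench)
- pliers: bystander: long-nosed pliers with yellow grips, about 190 mm long, 18 mm high, lying near the robot; origin at the pivot
- cutters: bystander: cutters with red grips, about 155 mm long, 18 mm high, left of the board; origin at the pivot
- screwdriver: bystander: screwdriver lying beyond the board; origin near its middle, on the bench
- tape: bystander: roll of black tape, 90 mm across, 19 mm high, beyond the board; origin: centre of its underside
- jar: bystander: closed jar, 60 mm across, 85 mm high, near the robot on the left; origin: centre of its underside
Mind the look-alikes: they are no part of the job. There is more than one size of the canopy; the one meant has the size given above.

How it is judged:
By the outcome, as a careful person would: the job done as asked, in the order asked, and still so for the second after the job is handed in, with the robot touching nothing.
It also fails if it takes over 72 s, if anything falls off the work surface, if the arm or the gripper's body presses on something with over 40 N, if the wrist force passes 120 N, or if a joint passes its speed limit or range.

## Working session

There is one attempt and no reset: what is moved stays moved. The work goes in short steps, Python scripts to look and compute and a tool call to move; the robot and the scene stay as the last step left them, time stands still between calls to the robot, and variables do not carry over. Pictures are saved under pics/ and viewed, at most 10 in all, crops included, and the job is handed in when it is done.

Besides the shell and the picture viewer there is one more tool, called as name(argument=value, ...) on one line, values as JSON. arm_command: Moves the arm, as the interface text tells. Shift numbers are shares of 0.5 m and turn numbers shares of 120 degrees, none past 1 either way. Its arguments: {"type":"object","properties":{"targets":{"type":"array"},"claw":{"type":"number"}},"required":["targets"]}

```bash
mkdir -p pics
cat > h.py <<'E'
import numpy as np, cv2
from bench import robot
from scipy.spatial.transform import Rotation as R
def cam(n,obs=None):
    i=robot.camera_info(n); f=240/np.tan(np.radians(i['vfov'])/2)
    if n=='wrist':
        T=np.eye(4);T[:3,3]=obs['tool_pos'];r=np.array(obs['ee_rot'],float)
        T[:3,:3]=R.from_euler('xyz',r).as_matrix() if r.size==3 else r
        E=T@np.array(i['T_tool_cam'])
    else: E=np.array(i['extrinsics'])
    return i,f,E
def shot(n,fn=None):
    o=robot.get_obs(); im=robot.snapshot(n)
    if fn: cv2.imwrite('pics/'+fn,im[:,:,::-1])
    return im,cam(n,o)
def pix2pt(C,uv,z):
    i,f,E=C; uv=np.atleast_2d(np.array(uv,float))
    K=np.array([[f,0,i['cx']],[0,f,i['cy']],[0,0,1]])
    n=cv2.undistortPointsIter(uv.reshape(-1,1,2),K,np.array([i['k1'],0,0,0,0.]),None,None,(3,50,1e-10)).reshape(-1,2)
    d=np.c_[n[:,0],-n[:,1],-np.ones(len(n))]@E[:3,:3].T
    t=(z-E[2,3])/d[:,2]; return E[:3,3]+d*t[:,None]
def pt2pix(C,P):
    i,f,E=C;P=np.atleast_2d(P); c=(P-E[:3,3])@E[:3,:3]
    s=np.c_[c[:,0],-c[:,1]]/(-c[:,2:]); s=s*(1+i['k1']*(s**2).sum(1))[:,None]
    return s*f+[i['cx'],i['cy']]
E
python3 - <<'E'
from h import *
o=robot.get_obs();print(o)
for n in('top','side','wrist'):
    print(robot.camera_info(n)); shot(n,n+'0.png')
E
```

```text
{'time': 0.0, 'joint_positions': array([-1.41212455e+00,  8.79192885e-02,  1.37221072e+00,  5.83512354e-07,
        1.68361121e+00, -1.03111696e-01]), 'qvel': array([ 2.19683758e-05,  8.01583308e-04, -7.15535466e-04, -7.23643953e-04,
        1.02568009e-04, -1.61607850e-03]), 'joint_torque': array([ 4.02117030e-04, -3.40176558e+01, -3.02434409e+01,  7.17619085e-02,
        3.28643317e-02, -1.82806825e-04]), 'tool_pos': array([ 0.14224553, -0.53072673,  0.20434579]), 'ee_rot': array([-3.13945556e+00, -2.21726578e-04,  2.61783303e-01]), 'wrist_force': array([-0.49854812,  1.15434997, -0.30084411]), 'wrist_torque': array([-0.03141524, -0.00792911,  0.03623973]), 'finger_force': 0.0, 'width': 0.09386151527840067}
{'vfov': 52.17053824107121, 'cx': 317.7611512760307, 'cy': 235.2309715055808, 'k1': -0.11977564928765405, 'extrinsics': array([[-0.14343588,  0.96992304, -0.19666074,  0.34285772],
       [-0.98965896, -0.14080297,  0.02737993,  0.07626167],
       [-0.00113399,  0.19855433,  0.98008923,  1.05269738],
       [ 0.        ,  0.        ,  0.        ,  1.        ]])}
{'vfov': 44.528627886506676, 'cx': 315.14334633486305, 'cy': 233.41804949134863, 'k1': -0.1210950898798152, 'extrinsics': array([[ 0.98715006,  0.13198244, -0.09008544,  0.41352762],
       [-0.15906878,  0.75789808, -0.63268288, -0.67870652],
       [-0.01522745,  0.63888273,  0.76915342,  0.94713456],
       [ 0.        ,  0.        ,  0.        ,  1.        ]])}
{'vfov': 59.89749140324673, 'cx': 328.32104277595056, 'cy': 247.4049304672149, 'k1': -0.07583786686883649, 'T_tool_cam': array([[ 8.95606171e-04,  9.60641432e-01,  2.77789916e-01,
         8.23518226e-02],
       [ 9.99998565e-01, -4.60809653e-04, -1.63048410e-03,
         3.97081504e-04],
       [-1.43830230e-03,  2.77790978e-01, -9.60640465e-01,
        -1.78156001e-01],
       [ 0.00000000e+00,  0.00000000e+00,  0.00000000e+00,
         1.00000000e+00]])}
```

View pics/top0.png

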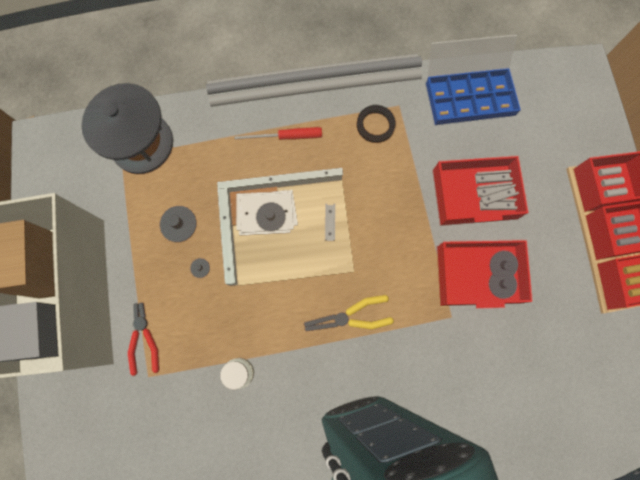

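View pics/side0.png

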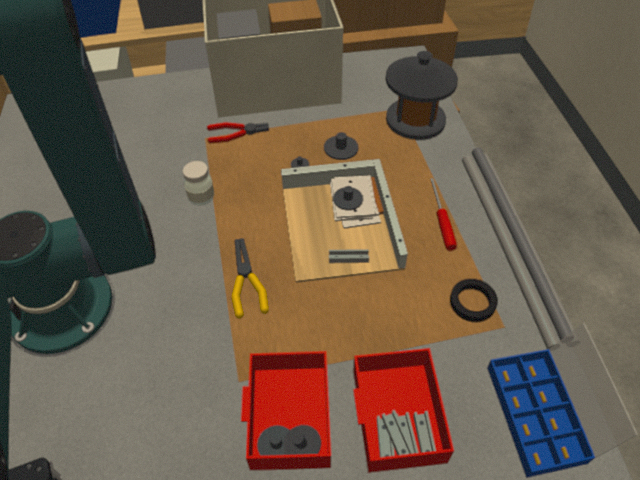

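Top view: the canopy candidates are the one on the stack at (271,216), a larger one at (178,224), a small one at (200,268) and the bin stock at (503,273). Only the first is on the stack. The channel is at (330,223), and similar ones lie in the bin at (495,190). The fence corner is near (226,186). Next I'll compute rough positions.

Run:
```python
from h import *
im=cv2.imread('pics/top0.png')[:,:,::-1]; C=cam('top')
p=lambda uv,z:print(uv,z,pix2pt(C,uv,z)[0].round(4))
p((271,216),.07);p((330,223),.02)
p((218,182),.052);p((342,169),.052);p((225,285),.052);p((353,271),.008)
hsv=cv2.cvtColor(im,cv2.COLOR_RGB2HSV)
red=((hsv[:,:,0]<6)|(hsv[:,:,0]>174))&(hsv[:,:,1]>180)&(hsv[:,:,2]>80)
c,_=cv2.findContours(cv2.morphologyEx(red.astype(np.uint8),cv2.MORPH_CLOSE,np.ones((5,5))),0,1)
for k in c:
    if cv2.contourArea(k)>3000:
        print(cv2.boundingRect(k)); b=cv2.boxPoints(cv2.minAreaRect(k)); print(b.round(0).tolist()); 
for b in [(436,162),(522,157),(526,218),(443,223),(441,243),(527,240),(530,301),(441,305)]: p(b,.06)
Y=C
S=cam('side')
cv2.imwrite('pics/crop0.png',cv2.resize(cv2.hconcat([cv2.imread('pics/top0.png')[150:310,160:380]]),None,fx=3.6,fy=3.6,interpolation=2)[:600])
```

```text
(271, 216) 0.07 [0.594  0.1385 0.07  ]
(330, 223) 0.02 [0.573  0.0174 0.02  ]
(218, 182) 0.052 [0.6896 0.2433 0.052 ]
(342, 169) 0.052 [ 0.6797 -0.024   0.052 ]
(225, 285) 0.052 [0.4679 0.2517 0.052 ]
(353, 271) 0.008 [ 0.4641 -0.0165  0.008 ]
(439, 242, 92, 65)
[[439.0, 242.0], [530.0, 242.0], [530.0, 306.0], [439.0, 306.0]]
(578, 152, 62, 155)
[[578.0, 152.0], [639.0, 152.0], [639.0, 306.0], [578.0, 306.0]]
(436, 162) 0.06 [ 0.6646 -0.2263  0.06  ]
(522, 157) 0.06 [ 0.6508 -0.4194  0.06  ]
(526, 218) 0.06 [ 0.5154 -0.3955  0.06  ]
(443, 223) 0.06 [ 0.5302 -0.2146  0.06  ]
(441, 243) 0.06 [ 0.489  -0.2022  0.06  ]
(527, 240) 0.06 [ 0.4685 -0.3867  0.06  ]
(530, 301) 0.06 [ 0.3422 -0.3648  0.06  ]
(441, 305) 0.06 [ 0.3633 -0.1781  0.06  ]
```

View pics/crop0.png

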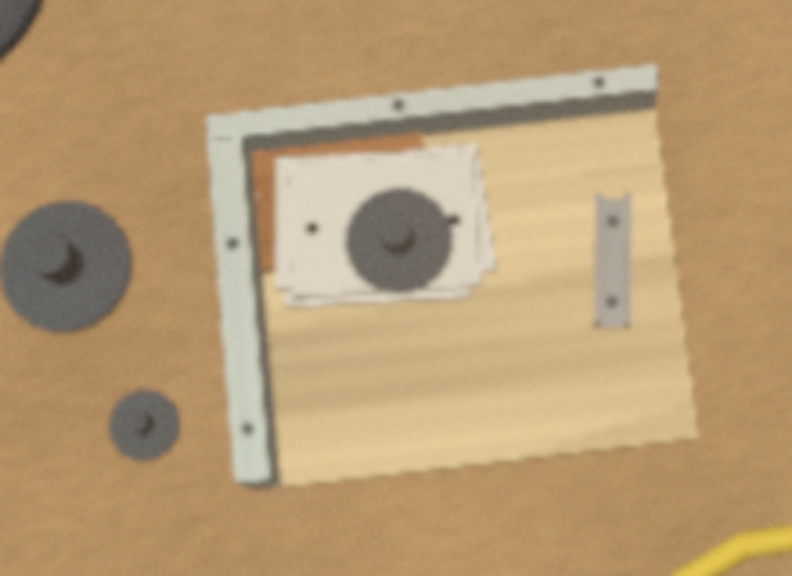

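The crop confirms the choice. The mid-size canopy lies on the stack and the channel lies on the board's right strip. Board yaw is about -2.2°. I'll move the wrist camera over the stack.

arm_command(targets=[[0.38,0.55,0.02,-0.143],[0.38,0.55,0.02,-0.143],[0.38,0.55,0.02,-0.143],[0.38,0.55,0.02,-0.143],[0.38,0.55,0.02,-0.143],[0.38,0.55,0.02,-0.143],[0.38,0.55,0.02,-0.143],[0.38,0.55,0.02,-0.143]])

```text
time: 0.82
tool_pos: [0.3318, -0.2558, 0.2153]
ee_rot: [3.141, -0.0, -0.038]
wrist_force: [1.4, -0.2, 0.2]
width: 0.0938
finger_force: 0.0
```

arm_command(targets=[[0.38,0.55,0.02,0],[0.38,0.55,0.02,0],[0.38,0.55,0.02,0],[0.38,0.55,0.02,0],[0.38,0.55,0.02,0],[0.38,0.55,0.02,0],[0.38,0.55,0.02,0],[0.38,0.55,0.02,0]])

```text
time: 1.48
tool_pos: [0.5213, 0.0186, 0.2252]
ee_rot: [3.141, 0.0, -0.037]
wrist_force: [0.2, -0.4, 1.0]
width: 0.0938
finger_force: 0.0
```

arm_command(targets=[[0.15,0.18,0.04,0],[0.15,0.18,0.04,0],[0.15,0.18,0.04,0],[0.15,0.18,0.04,0],[0.15,0.18,0.04,0]])

```text
time: 1.9
tool_pos: [0.5961, 0.1078, 0.244]
ee_rot: [3.141, 0.002, -0.035]
wrist_force: [-0.0, -0.8, -0.8]
width: 0.0937
finger_force: 0.0
```

Run:
```python
from h import *
o=robot.get_obs();print(o['time'],o['tool_pos'],o['ee_rot'])
im,C=shot('wrist','w1.png')
print(pt2pix(C,[[.594,.1385,.079],[.573,.0174,.02]]))
```

```text
1.9 [0.59611905 0.10776776 0.24395674] [ 3.14090227e+00  2.33430873e-03 -3.50115073e-02]
[[291.42751    231.72477612]
 [418.68063106 233.70984656]]
```

View pics/w1.png

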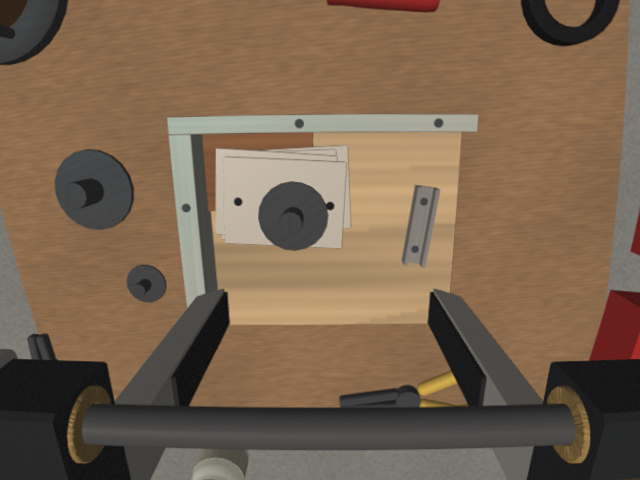

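Wrist view: the canopy disc is centred at about (293,216). The channel's corners are roughly (416,186), (439,189), (425,266) and (403,264). The fence's inner top corner is at about (190,134), and the top plate's corners are (224,157), (346,163), (342,247) and (224,242).

Run:
```python
from h import *
C=cam('wrist',robot.get_obs())
def p(t,uv,z): q=pix2pt(C,uv,z);print(t,q[:,:2].round(4).tolist());return q
p('disc',(293,216),.053);p('hub',(291,217.5),.079)
im=cv2.imread('pics/w1.png');g=cv2.cvtColor(im,6)
m=((g<85)*255).astype(np.uint8)[170:260,250:340]
m=cv2.morphologyEx(m,cv2.MORPH_OPEN,np.ones((9,9)))
c=max(cv2.findContours(m,0,1)[0],key=cv2.contourArea);e=cv2.fitEllipse(c);print(e)
p('ell',np.array(e[0])+[250,170],.053)
q=p('chan',[(416,186),(439,189),(425,266),(403,264)],.024);print(q.mean(0), np.degrees(np.arctan2(*(q[0]+q[1]-q[2]-q[3])[[1,0]])))
q=p('fence out corner, xend, inner corner,xend in',[(168,118),(478,115),(190,134),(478,131)],.052)
q=p('fence y',[(190,134),(204,300)],.052)
q=p('top plate',[(224,157),(346,163),(342,247),(224,242)],.048);print(q.mean(0))
```

```text
disc [[0.6015, 0.1375]]
hub [[0.6057, 0.1369]]
((42.81748962402344, 45.55412292480469), (66.94009399414062, 67.6006851196289), 110.80123901367188)
ell [[0.6019, 0.1377]]
chan [[0.6206, 0.0206], [0.617, -0.0018], [0.5391, 0.0097], [0.5421, 0.0321]]
[0.57971895 0.01514001 0.024     ] -8.355817785539234
fence out corner, xend, inner corner,xend in [[0.6919, 0.2409], [0.6846, -0.0266], [0.6774, 0.2231], [0.6711, -0.0272]]
fence y [[0.6774, 0.2231], [0.5218, 0.2289]]
top plate [[0.6561, 0.1962], [0.6466, 0.0883], [0.5692, 0.0939], [0.5781, 0.2041]]
[0.61253477 0.14563008 0.048     ]
```

arm_command(targets=[[0.01,0.06,-0.2,0],[0.01,0.06,-0.2,0],[0.01,0.06,-0.2,0],[0.01,0.06,-0.3,0],[0.01,0.06,-0.35,0],[0.01,0.06,-0.37,0],[0.01,0.06,-0.372,0],[0.01,0.06,-0.372,0]])

```text
time: 2.62
tool_pos: [0.6008, 0.1354, 0.0604]
ee_rot: [3.141, -0.001, -0.039]
wrist_force: [0.4, -0.0, 1.4]
width: 0.0939
finger_force: 0.0
```

arm_command(targets=[[0,0,0,0],[0,0,0,0],[0,0,0,0],[0,0,0,0],[0,0,0,0],[0,0,0,0],[0,0,0,0],[0,0,0,0]], claw=1)

```text
time: 3.28
tool_pos: [0.6007, 0.1364, 0.0593]
ee_rot: [3.141, 0.0, -0.038]
wrist_force: [0.4, -0.1, -0.5]
width: 0.0442
finger_force: 0.0
```

arm_command(targets=[[0,0,0,0],[0,0,0,0],[0,0,0,0],[0,0,0,0],[0,0,0,0],[0,0,0,0],[0,0,0,0]])

```text
time: 3.87
tool_pos: [0.6007, 0.1364, 0.0593]
ee_rot: [3.141, 0.0, -0.038]
wrist_force: [-0.2, 0.1, -0.3]
width: 0.019
finger_force: 30.0
```

arm_command(targets=[[0,0,0.08,0],[0,0,0.16,0],[-0.18,-0.376,0.16,0],[-0.18,-0.376,0.16,0],[-0.18,-0.376,0.16,0],[-0.18,-0.376,0.16,0],[-0.18,-0.376,0.16,0],[-0.18,-0.376,0.16,0]])

```text
time: 4.53
tool_pos: [0.5079, -0.0576, 0.1395]
ee_rot: [3.137, 0.002, -0.045]
wrist_force: [-0.1, 0.4, -1.0]
width: 0.0193
finger_force: 30.0
```

arm_command(targets=[[-0.18,-0.376,0,0],[-0.18,-0.376,0,0],[-0.18,-0.376,0,0],[-0.18,-0.376,0,0],[-0.18,-0.376,0,0],[-0.18,-0.376,0,0],[-0.18,-0.376,0,0]])

```text
time: 5.12
tool_pos: [0.42, -0.2412, 0.1394]
ee_rot: [-3.141, -0.0, -0.042]
wrist_force: [-0.6, 1.0, -1.5]
width: 0.0192
finger_force: 30.0
```

Run:
```python
from h import *
o=robot.get_obs();print(o['time'],o['tool_pos'],o['width'],o['finger_force'])
shot('wrist','w2.png')
```

```text
5.1167 [ 0.41995825 -0.24115993  0.1393611 ] 0.019176093553488555 29.999883770942688
```

View pics/w2.png

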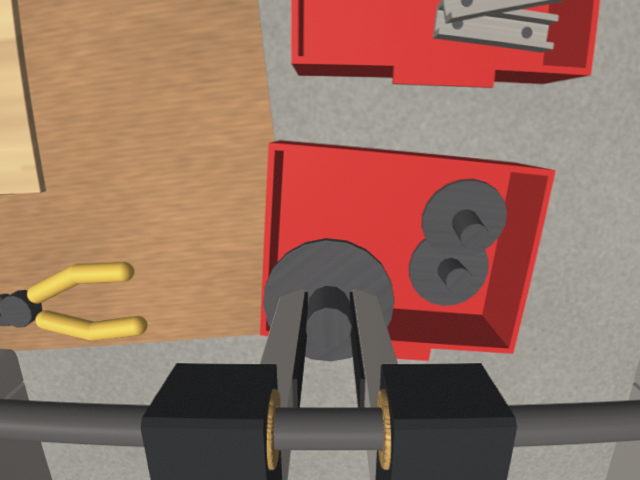

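The canopy is held at (329,300). The canopy bin's rim corners are at (270,142), (553,170), (513,353) and (262,335), and its stock sits at right, around (455,245).

Run:
```python
from h import *
C=cam('wrist',robot.get_obs())
q=pix2pt(C,[(270,142),(553,170),(513,353),(262,335)],.06);print(q.round(4))
c=q.mean(0);y=(q[0]-q[1]+q[3]-q[2]);y/=np.linalg.norm(y);print(c,c+y*.043,y)
q=pix2pt(C,[(292,64),(591,73)],.06);print(q.round(4))
q=pix2pt(C,[(455,215),(450,270)],.04);print(q.round(4))
```

```text
[[ 0.4962 -0.2079  0.06  ]
 [ 0.4736 -0.3831  0.06  ]
 [ 0.3456 -0.3685  0.06  ]
 [ 0.3677 -0.1924  0.06  ]]
[ 0.42077771 -0.28799483  0.06      ] [ 0.42620782 -0.24533906  0.06      ] [0.12628155 0.99199444 0.        ]
[[ 0.5399 -0.2238  0.06  ]
 [ 0.5314 -0.4022  0.06  ]]
[[ 0.4426 -0.3277  0.04  ]
 [ 0.4029 -0.3259  0.04  ]]
```

arm_command(targets=[[0.008,-0.004,-0.08,0],[0.008,-0.004,-0.16,0],[0.008,-0.004,-0.22,0],[0.008,-0.004,-0.236,0],[0.008,-0.004,-0.244,0],[0.008,-0.004,-0.245,0],[0.008,-0.004,-0.245,0]])

```text
time: 5.75
tool_pos: [0.4266, -0.242, 0.019]
ee_rot: [3.139, -0.003, -0.036]
wrist_force: [-0.5, -1.1, 0.4]
width: 0.019
finger_force: 30.0
```

arm_command(targets=[[0,0,0,0],[0,0,0,0],[0,0,0,0],[0,0,0,0]], claw=0.65)

```text
time: 6.08
tool_pos: [0.4254, -0.2422, 0.018]
ee_rot: [3.14, -0.002, -0.038]
wrist_force: [0.1, -0.4, -0.0]
width: 0.0325
finger_force: 0.0
```

arm_command(targets=[[0,0,0.08,0],[0,0,0.16,0],[0,0,0.22,0],[0.303,0.516,0.22,-0.052],[0.303,0.516,0.22,-0.052],[0.303,0.516,0.22,-0.052],[0.303,0.516,0.22,-0.052],[0.303,0.516,0.22,-0.052]], claw=0.4)

```text
time: 6.75
tool_pos: [0.5299, -0.0626, 0.1276]
ee_rot: [3.141, -0.001, -0.147]
wrist_force: [0.8, -0.4, 0.3]
width: 0.0562
finger_force: 0.0
```

arm_command(targets=[[0.13,0.22,0,0],[0.13,0.22,0,0],[0.13,0.22,0,0],[0.13,0.22,0,0],[0.13,0.22,0,0],[0.13,0.22,0,0]])

```text
time: 7.25
tool_pos: [0.5937, 0.0455, 0.1268]
ee_rot: [3.141, 0.001, -0.146]
wrist_force: [0.4, 0.1, -1.0]
width: 0.0562
finger_force: 0.0
```

Run:
```python
from h import *
o=robot.get_obs();print(o['time'],o['tool_pos'],o['ee_rot'],o['width'])
im,C=shot('wrist','w3.png')
b=pix2pt
print(pt2pix(C,[[.577,.016,.024]]))
shot('top','top3.png')
```

```text
7.25 [0.59372629 0.04550603 0.12678126] [ 3.14054853e+00  6.18733381e-04 -1.46274868e-01] 0.056220156097302576
[[372.15683535 265.66581823]]
```

View pics/w3.png

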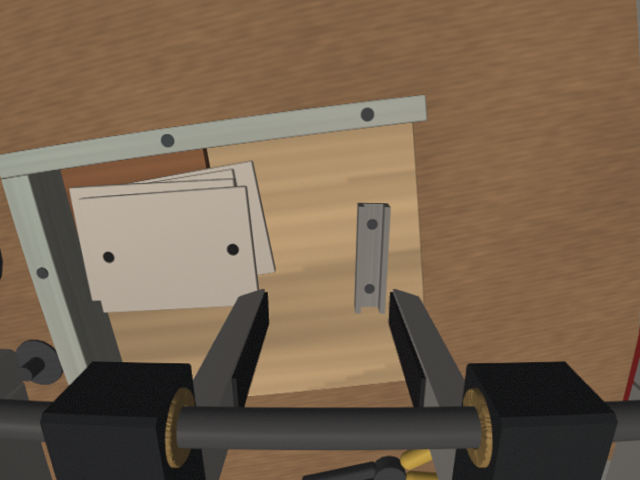

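The channel's rim corners are (359,204), (390,204), (385,312) and (356,310). The stack is clear with the top plate at (170,250). I overshot slightly, so I'll compute the correction.

Run:
```python
from h import *
o=robot.get_obs();C=cam('wrist',o)
q=pix2pt(C,[(359,204),(390,204),(385,312),(356,310)],.024);c=q.mean(0)
print(q.round(4),c, np.degrees(np.arctan2(*(q[0]+q[1]-q[2]-q[3])[[1,0]])),'d',(c-o['tool_pos'])/.5)
```

```text
[[ 0.6221  0.0186  0.024 ]
 [ 0.619  -0.0024  0.024 ]
 [ 0.5394  0.0098  0.024 ]
 [ 0.5442  0.0308  0.024 ]] [0.58119896 0.01419123 0.024     ] -8.785010928061995 d [-0.02464211 -0.06048322 -0.20619647]
```

arm_command(targets=[[-0.027,-0.062,-0.04,0],[-0.027,-0.062,-0.1,0],[-0.027,-0.062,-0.18,0],[-0.027,-0.062,-0.22,0],[-0.027,-0.062,-0.23,0],[-0.027,-0.062,-0.23,0],[-0.027,-0.062,-0.23,0]])

```text
time: 7.93
tool_pos: [0.5808, 0.0137, 0.0129]
ee_rot: [3.142, -0.001, -0.148]
wrist_force: [0.3, -0.4, 1.1]
width: 0.0563
finger_force: 0.0
```

arm_command(targets=[[0,0,0,0],[0,0,0,0],[0,0,0,0],[0,0,0,0],[0,0,0,0],[0,0,0,0],[0,0,0,0],[0,0,0,0]], claw=1)

```text
time: 8.6
tool_pos: [0.5807, 0.0151, 0.0122]
ee_rot: [-3.142, -0.0, -0.146]
wrist_force: [-0.1, 0.8, 1.7]
width: 0.0217
finger_force: 30.3
```

arm_command(targets=[[0,0,0.08,0],[0,0,0.16,0],[0,0,0.24,0],[0.032,-0.58,0.24,0.033],[0.032,-0.58,0.24,0.033],[0.032,-0.58,0.24,0.033],[0.032,-0.58,0.24,0.033],[0.032,-0.58,0.24,0.033]])

```text
time: 9.27
tool_pos: [0.5917, -0.1947, 0.1317]
ee_rot: [-3.142, 0.0, -0.077]
wrist_force: [0.0, -0.1, -1.1]
width: 0.0217
finger_force: 30.3
```

Run:
```python
from h import *
o=robot.get_obs();print(o['time'],o['tool_pos'],o['ee_rot'],o['width'],o['finger_force'])
```

```text
9.2667 [ 0.59167859 -0.19470413  0.13165409] [-3.14158179e+00  3.55338078e-04 -7.69613179e-02] 0.021736387131540382 30.25194434914738
```

arm_command(targets=[[0.01,-0.155,0,0],[0.01,-0.155,0,0],[0.01,-0.155,0,0],[0.01,-0.155,0,0]])

```text
time: 9.6
tool_pos: [0.5963, -0.2725, 0.1306]
ee_rot: [-3.141, 0.002, -0.081]
wrist_force: [-0.4, 0.0, 0.7]
width: 0.022
finger_force: 30.3
```

Run:
```python
from h import *
o=robot.get_obs();print(o['time'],o['tool_pos'],o['ee_rot'],o['width'],o['finger_force'])
shot('wrist','w4.png')
```

```text
9.6 [ 0.59627999 -0.27253875  0.13062097] [-3.14067920e+00  1.69826017e-03 -8.11205206e-02] 0.022012921854112414 30.250942865386605
```

View pics/w4.png

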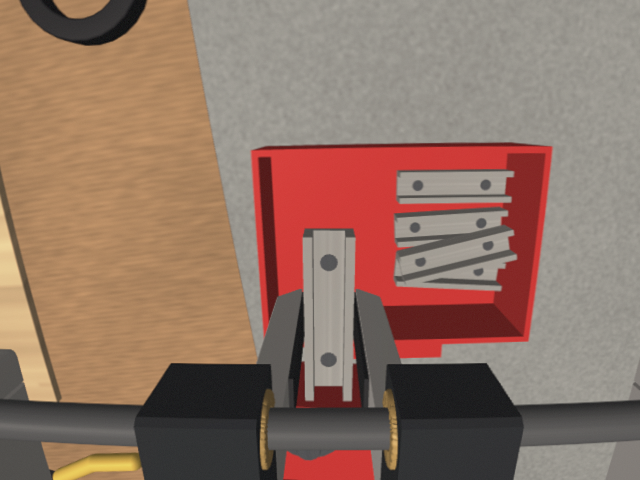

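The channel is held at about (329,315). The bin rim corners are (253,150), (551,147) and (529,341), with the stock at the right and the left half empty.

Run:
```python
from h import *
o=robot.get_obs();C=cam('wrist',o)
q=pix2pt(C,[(253,150),(551,147),(529,341)],.06);c=(q[0]+q[2])/2
y=q[0]-q[1];y/=np.linalg.norm(y);print(q.round(4),c,c+y*.043,np.degrees(np.arctan2(y[1],y[0]))-90)
print(pix2pt(C,[(397,172),(396,285)],.03))
```

```text
[[ 0.6697 -0.2325  0.06  ]
 [ 0.6588 -0.4093  0.06  ]
 [ 0.53   -0.4032  0.06  ]] [ 0.59983741 -0.31781995  0.06      ] [ 0.60247472 -0.27490091  0.06      ] -3.516324283411265
[[ 0.646784   -0.32082981  0.03      ]
 [ 0.56644654 -0.31745837  0.03      ]]
```

arm_command(targets=[[0.006,-0.002,-0.08,0],[0.006,-0.002,-0.16,0],[0.006,-0.002,-0.22,0],[0.006,-0.002,-0.236,0],[0.006,-0.002,-0.241,0],[0.006,-0.002,-0.241,0],[0.006,-0.002,-0.241,0]])

```text
time: 10.23
tool_pos: [0.6014, -0.2713, 0.0135]
ee_rot: [3.14, -0.003, -0.076]
wrist_force: [0.7, -0.4, 0.3]
width: 0.0218
finger_force: 30.0
```

arm_command(targets=[[0,0,0,0],[0,0,0,0],[0,0,0,0],[0,0,0,0]], claw=0.62)

```text
time: 10.57
tool_pos: [0.6005, -0.2719, 0.0124]
ee_rot: [3.141, -0.001, -0.078]
wrist_force: [-0.8, 1.1, -0.5]
width: 0.0357
finger_force: 0.0
```

arm_command(targets=[[0,0,0.08,0],[0,0,0.16,0],[0,0,0.24,0],[0,0.5,0.3,0.042],[0,0.5,0.3,0.042],[0,0.5,0.3,0.042],[0,0.5,0.3,0.042],[0,0.5,0.3,0.042]])

```text
time: 11.23
tool_pos: [0.5998, -0.0632, 0.157]
ee_rot: [3.141, -0.001, 0.01]
wrist_force: [-0.2, 0.7, -0.1]
width: 0.0358
finger_force: 0.0
```

arm_command(targets=[[0,0.25,0.12,0],[0,0.25,0.12,0],[0,0.25,0.12,0],[0,0.25,0.12,0],[0,0.25,0.12,0]], claw=1)

```text
time: 11.65
tool_pos: [0.6009, 0.0633, 0.2193]
ee_rot: [-3.141, -0.005, 0.015]
wrist_force: [-0.2, 0.4, -0.2]
width: 0.0061
finger_force: 0.0
```

Run:
```python
from h import *
o=robot.get_obs();print(o['time'],o['tool_pos'],o['ee_rot'],o['width'],o['finger_force'])
im,C=shot('wrist','w5.png')
B=pt2pix(C,[[.6774,.2231,.052],[.6774,.09,.052],[.55,.09,.048]]);print(B)
```

```text
11.65 [0.60091124 0.06332527 0.21926626] [-3.14111382 -0.00541723  0.01527109] 0.00614469780234002 0.0
[[134.1087975  135.28583328]
 [296.11141033 136.09001024]
 [296.99398582 282.8077854 ]]
```

View pics/w5.png

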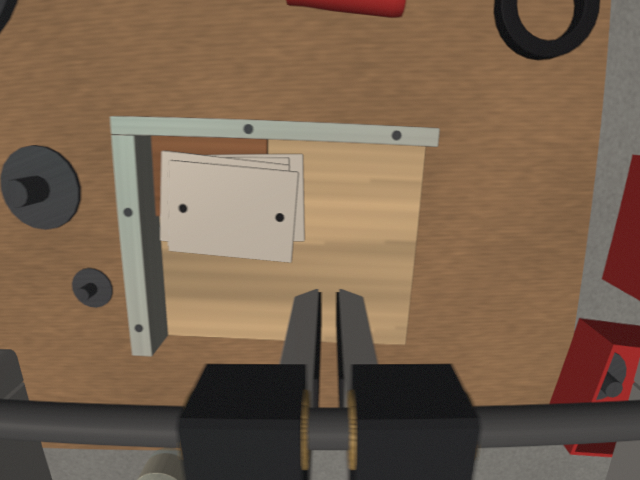

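The wrist view shows the stack alone. The top plate's corners are (170,160), (298,171), (291,262) and (168,251), and other plates reach (304,153)–(304,241) and (160,152)–(160,240). The fence's outer top edges are (110,117)–(438,129) and (110,117)–(133,355).

```bash
cat >> h.py <<'E'
def board(C,co,xe,ye):
    q=pix2pt(C,[co,xe,ye],.052);a=q[0]-q[1];b=q[0]-q[2]
    y1=np.arctan2(-a[0],a[1]);y2=np.arctan2(b[1],b[0])
    return q,y1,y2
E
python3 - <<'E'
from h import *
o=robot.get_obs();C=cam('wrist',o)
q,y1,y2=board(C,(110,117),(438,129),(133,355));print(q.round(4),np.degrees([y1,y2]),[np.linalg.norm(q[0]-q[i]) for i in(1,2)])
y=(y1+y2)/2;Rm=np.array([[np.cos(y),-np.sin(y)],[np.sin(y),np.cos(y)]])
for m in (q[0,:2],np.array([.6907,.2421])):
    O=m-Rm@[.110,.135];print('origin',O)
loc=lambda uv,z:((pix2pt(C,uv,z)[:,:2]-O)@Rm*1000).round(1).tolist()
print('inner corner top',loc((135,135),.052),'inner x at bed',loc((153,137),.018))
print('top',loc([(170,160),(298,171),(291,262),(168,251)],.048));print('low',loc([(304,153),(304,241),(160,152),(160,240)],.030))
for l in ([.007,.060],[-.035,.06],[.055,.005-.008],[.055,-.04],[.055,.06]): print(l,(O+Rm@l).round(4))
E
```

```text
[[ 0.6915  0.2381  0.052 ]
 [ 0.6841 -0.0267  0.052 ]
 [ 0.4755  0.2438  0.052 ]] [-1.60377903 -1.52540303] [np.float64(0.2649130012344405), np.float64(0.2161027100792124)]
origin [0.57783975 0.10614019]
origin [0.57705499 0.11015376]
inner corner top [[97.0, 111.0]] inner x at bed [[94.7, 110.0]]
top [[77.3, 84.3], [71.9, -22.3], [-7.4, -17.9], [-1.7, 90.8]]
low [[85.7, -25.9], [7.2, -27.9], [82.4, 99.6], [2.9, 104.6]]
[0.007, 0.06] [0.5857 0.1699]
[-0.035, 0.06] [0.5437 0.1711]
[0.055, -0.003] [0.632  0.1057]
[0.055, -0.04] [0.6309 0.0687]
[0.055, 0.06] [0.6337 0.1686]
```

arm_command(targets=[[-0.114,0.172,0,-0.023],[-0.114,0.172,0,-0.023],[-0.114,0.172,0,-0.023],[-0.114,0.172,-0.08,-0.023],[-0.114,0.172,-0.16,-0.023],[-0.114,0.172,-0.24,-0.023],[-0.114,0.172,-0.32,-0.023],[-0.114,0.172,-0.32,-0.023]], claw=0.47)

```text
time: 12.37
tool_pos: [0.5349, 0.1425, 0.0447]
ee_rot: [3.136, 0.021, -0.041]
wrist_force: [-0.5, -1.2, -2.0]
width: 0.0497
finger_force: 0.0
```

arm_command(targets=[[0,0,-0.04,0],[0,0,-0.08,0],[0,0,-0.088,0],[0,0,-0.092,0],[0,0,-0.092,0],[0,0,-0.092,0]])

```text
time: 12.87
tool_pos: [0.5444, 0.1459, 0.0122]
ee_rot: [-3.141, -0.003, -0.038]
wrist_force: [0.6, -0.5, -0.4]
width: 0.0499
finger_force: 0.0
```

arm_command(targets=[[0.008,0,0,0],[0.016,-0.001,0,0],[0.024,-0.001,0,0],[0.032,-0.001,0,0],[0.04,-0.001,0,0],[0.048,-0.002,0,0],[0.056,-0.002,0,0],[0.064,-0.002,0,0]])

```text
time: 13.53
tool_pos: [0.5749, 0.1453, 0.01]
ee_rot: [3.141, 0.001, -0.038]
wrist_force: [-2.5, 0.9, 1.6]
width: 0.0499
finger_force: 1.1
```

Run:
```python
from h import *
o=robot.get_obs();print(o['time'],o['tool_pos'],o['wrist_force'],o['ee_rot'])
```

```text
13.5333 [0.57487115 0.14532535 0.0100231 ] [-2.45298114  0.90514096  1.62982829] [ 3.14146979e+00  1.41877427e-03 -3.76554368e-02]
```

arm_command(targets=[[0.002,0,0,0],[0.004,0,0,0],[0.006,0,0,0],[0.008,0,0,0],[0.01,0,0,0],[0.01,0,0,0]])

```text
time: 14.03
tool_pos: [0.58, 0.1453, 0.01]
ee_rot: [3.141, 0.0, -0.038]
wrist_force: [-1.0, 0.6, -0.1]
width: 0.0494
finger_force: 0.7
```

arm_command(targets=[[0.002,0,0.003,0],[0.004,0,0.004,0],[0.006,0,0.004,0],[0.006,0,0.004,0],[0.006,0,0.004,0]])

```text
time: 14.45
tool_pos: [0.5831, 0.1454, 0.0123]
ee_rot: [-3.141, -0.0, -0.038]
wrist_force: [-1.3, 0.7, -1.0]
width: 0.0494
finger_force: 0.9
```

arm_command(targets=[[0.002,0,0,0],[0.004,0,0,0],[0.004,0,0,0],[0.004,0,0,0]])

```text
time: 14.78
tool_pos: [0.5843, 0.1454, 0.0123]
ee_rot: [3.142, 0.002, -0.037]
wrist_force: [-4.7, 1.1, 1.7]
width: 0.05
finger_force: 2.5
```

arm_command(targets=[[0.001,0,0,0],[0.002,0,0,0],[0.002,0,0,0],[0.002,0,0,0]])

```text
time: 15.12
tool_pos: [0.5844, 0.1454, 0.0123]
ee_rot: [3.141, 0.004, -0.037]
wrist_force: [-7.3, 0.2, 3.8]
width: 0.0501
finger_force: 3.7
```

arm_command(targets=[[-0.02,0,0,0],[-0.06,0,0,0],[-0.06,0,0.08,0],[-0.06,0,0.16,0],[-0.06,0,0.2,0],[-0.06,0,0.2,0]])

```text
time: 15.62
tool_pos: [0.5613, 0.1457, 0.12]
ee_rot: [-3.139, -0.016, -0.038]
wrist_force: [0.4, -0.1, 1.0]
width: 0.0499
finger_force: 0.0
```

Run:
```python
from h import *
o=robot.get_obs();print(o['time'],o['tool_pos'],o['joint_positions'].round(2))
im,C=shot('wrist','w6.png')
```

```text
15.6167 [0.5612627  0.14566875 0.12002952] [ 0.16  0.17  1.45 -0.    1.51  1.77]
```

View pics/w6.png

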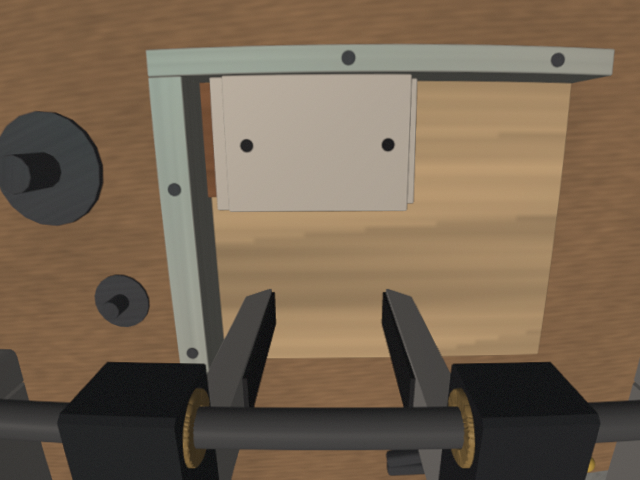

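All five plates are now square against the +x fence, with the top plate at (222–411, 75–210). I'll turn 90° and go to the -y side.

arm_command(targets=[[0.137,-0.188,0,0.75],[0.137,-0.188,0,0.75],[0.137,-0.188,0,0.75],[0.137,-0.188,0,0.75],[0.137,-0.188,0,0.75],[0.137,-0.188,0,0.75],[0.137,-0.188,0,0.75],[0.137,-0.188,0,0.75]], claw=0.62)

```text
time: 16.33
tool_pos: [0.6244, 0.0507, 0.1099]
ee_rot: [-3.14, 0.001, 0.964]
wrist_force: [-0.8, -0.4, -0.4]
width: 0.0357
finger_force: 0.0
```

arm_command(targets=[[0,0,0,0.28],[0,0,0,0.28],[0,0,0,0.28],[0,0,0,0.28],[0,0,0,0.28],[0,0,0,0.28]])

```text
time: 16.83
tool_pos: [0.6242, 0.0509, 0.1101]
ee_rot: [-3.14, 0.001, 1.546]
wrist_force: [0.1, -0.2, -0.4]
width: 0.0355
finger_force: 0.0
```

Run:
```python
from h import *
o=robot.get_obs();print(o['time'],o['tool_pos'],np.degrees(o['ee_rot']),o['width'])
```

```text
16.8333 [0.62424286 0.05094696 0.11005972] [-1.79895582e+02  3.01043179e-02  8.85902291e+01] 0.03546800223605344
```

arm_command(targets=[[0.01,0,-0.06,-0.003],[0.01,0,-0.12,-0.003],[0.01,0,-0.17,-0.003],[0.01,0,-0.185,-0.003],[0.01,0,-0.192,-0.003],[0.01,0,-0.194,-0.003],[0.01,0,-0.194,-0.003]])

```text
time: 17.42
tool_pos: [0.6306, 0.0512, 0.0165]
ee_rot: [3.139, 0.0, 1.538]
wrist_force: [0.5, 0.6, 0.5]
width: 0.0356
finger_force: 0.0
```

arm_command(targets=[[0,0.008,0,0],[0,0.016,0,0],[0,0.024,0,0],[0.001,0.032,0,0],[0.001,0.04,0,0],[0.002,0.048,0,0],[0.002,0.056,0,0],[0.002,0.064,0,0]])

```text
time: 18.08
tool_pos: [0.6304, 0.0831, 0.0153]
ee_rot: [-3.141, 0.001, 1.539]
wrist_force: [-1.2, -1.7, 0.9]
width: 0.0357
finger_force: 0.9
```

arm_command(targets=[[0,0.006,0,0],[0,0.012,0,0],[0,0.018,0,0],[0,0.022,0,0],[0,0.022,0,0]])

```text
time: 18.5
tool_pos: [0.6306, 0.0946, 0.0152]
ee_rot: [3.141, -0.0, 1.539]
wrist_force: [0.5, -1.3, 1.7]
width: 0.0361
finger_force: 0.6
```

arm_command(targets=[[0,0.003,-0.004,0],[0,0.006,-0.004,0],[0,0.008,-0.004,0],[0,0.01,-0.004,0],[0,0.01,-0.004,0]])

```text
time: 18.92
tool_pos: [0.6305, 0.0995, 0.0131]
ee_rot: [-3.142, -0.0, 1.539]
wrist_force: [0.3, -1.6, -0.4]
width: 0.0354
finger_force: 0.9
```

arm_command(targets=[[0,0.002,0,0],[0,0.004,0,0],[0,0.004,0,0],[0,0.004,0,0]])

```text
time: 19.25
tool_pos: [0.6303, 0.1015, 0.013]
ee_rot: [-3.141, -0.0, 1.539]
wrist_force: [0.3, -1.4, -1.1]
width: 0.0356
finger_force: 0.8
```

arm_command(targets=[[0,0.002,0,0],[0,0.004,0,0],[0,0.004,0,0],[0,0.004,0,0]])

```text
time: 19.58
tool_pos: [0.6303, 0.1035, 0.0131]
ee_rot: [-3.141, -0.0, 1.539]
wrist_force: [-0.0, -1.0, -0.0]
width: 0.0354
finger_force: 0.7
```

arm_command(targets=[[0,0.002,0,0],[0,0.004,0,0],[0,0.004,0,0],[0,0.004,0,0]])

```text
time: 19.92
tool_pos: [0.6304, 0.1055, 0.0132]
ee_rot: [-3.141, -0.0, 1.539]
wrist_force: [-0.4, -1.3, -0.4]
width: 0.0359
finger_force: 0.6
```

arm_command(targets=[[0,0.001,0,0],[0,0.002,0,0],[0,0.002,0,0]])

```text
time: 20.17
tool_pos: [0.6305, 0.1063, 0.0132]
ee_rot: [3.142, 0.0, 1.539]
wrist_force: [-1.4, -3.1, 0.2]
width: 0.0357
finger_force: 0.9
```

arm_command(targets=[[0,0.001,0,0],[0,0.002,0,0],[0,0.002,0,0]])

```text
time: 20.42
tool_pos: [0.6305, 0.1068, 0.0133]
ee_rot: [3.142, 0.001, 1.539]
wrist_force: [-0.4, -3.8, -0.9]
width: 0.0358
finger_force: 1.7
```

arm_command(targets=[[0,0.002,0,0],[0,0.003,0,0],[0,0.003,0,0]])

```text
time: 20.67
tool_pos: [0.6306, 0.1069, 0.0133]
ee_rot: [3.141, 0.003, 1.538]
wrist_force: [-0.4, -5.9, -0.5]
width: 0.036
finger_force: 3.2
```

arm_command(targets=[[0,0.002,0,0],[0,0.002,0,0],[0,0.002,0,0]])

```text
time: 20.92
tool_pos: [0.6306, 0.1069, 0.0133]
ee_rot: [3.142, 0.005, 1.538]
wrist_force: [0.2, -8.4, 0.4]
width: 0.0361
finger_force: 4.2
```

arm_command(targets=[[0,-0.02,0,0],[0,-0.06,0,0],[0,-0.06,0.08,0],[0,-0.06,0.16,0],[0,-0.06,0.21,0],[-0.16,0.12,0.21,-0.75],[-0.16,0.12,0.21,-0.75],[-0.16,0.12,0.21,-0.75]])

```text
time: 21.58
tool_pos: [0.55, 0.1717, 0.1197]
ee_rot: [3.141, -0.004, 1.157]
wrist_force: [0.4, 0.7, 0.6]
width: 0.0359
finger_force: 0.0
```

arm_command(targets=[[0,0,0,-0.57],[0,0,0,-0.57],[0,0,0,-0.57],[0,0,0,-0.57],[0,0,0,-0.57],[0,0,0,-0.57],[0,0,0,-0.57],[0,0,0,-0.57]], claw=0.47)

```text
time: 22.25
tool_pos: [0.5506, 0.1709, 0.1188]
ee_rot: [-3.139, -0.001, 0.158]
wrist_force: [-0.4, -0.4, 0.1]
width: 0.05
finger_force: 0.0
```

Run:
```python
from h import *
o=robot.get_obs();print(o['time'],o['tool_pos'],np.degrees(o['ee_rot']),o['width'])
```

```text
22.25 [0.55063344 0.17085627 0.11875121] [-1.79860337e+02 -7.38390911e-02  9.06830677e+00] 0.05001433349892405
```

arm_command(targets=[[0,0,0,-0.091],[0,0,0,-0.091],[0,0,0,-0.091],[0,0,0,-0.091]])

```text
time: 22.58
tool_pos: [0.5506, 0.1704, 0.1186]
ee_rot: [-3.14, -0.001, -0.025]
wrist_force: [0.4, 0.2, -0.5]
width: 0.0502
finger_force: 0.0
```

Run:
```python
from h import *
o=robot.get_obs();print(o['time'],o['tool_pos'],np.degrees(o['ee_rot']))
im,C=shot('wrist')
a=im[:,:,::-1][30:330,60:460]; cv2.imwrite('pics/w7.png',cv2.resize(a,(800,600),interpolation=2))
```

```text
22.5833 [0.55062818 0.17041438 0.11861649] [-1.79912529e+02 -3.38476565e-02 -1.40457991e+00]
```

View pics/w7.png

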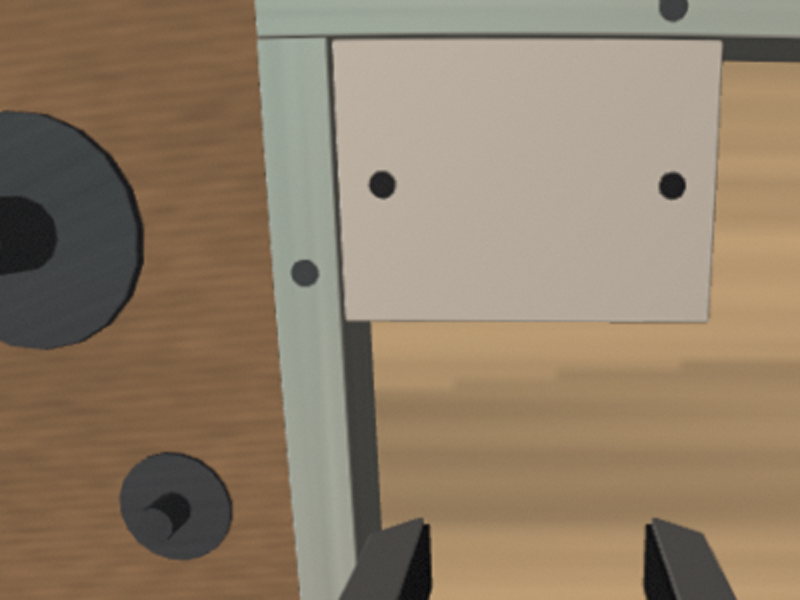

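The stack looks flush, with the top plate at (333–722, 40–322) in the corner. A sliver at (610–708,322) suggests one plate is slightly off, so I'll give a final +x tap.

arm_command(targets=[[0,0,-0.07,-0.003],[0,0,-0.14,-0.003],[0,0,-0.19,-0.003],[0,0,-0.205,-0.003],[0,0,-0.212,-0.003],[0,0,-0.212,-0.003],[0,0,-0.212,-0.003]])

```text
time: 23.22
tool_pos: [0.5521, 0.1702, 0.0143]
ee_rot: [-3.141, -0.003, -0.033]
wrist_force: [-0.7, -0.2, 0.3]
width: 0.0503
finger_force: 0.0
```

arm_command(targets=[[0.012,0,0,0],[0.024,0,0,0],[0.036,0,0,0],[0.046,0,0,0],[0.052,0,0,0],[0.058,0,0,0],[0.062,0,0,0],[0.062,0,0,0]])

```text
time: 23.88
tool_pos: [0.5818, 0.1697, 0.0121]
ee_rot: [3.141, 0.0, -0.033]
wrist_force: [1.0, 0.6, 0.3]
width: 0.0496
finger_force: 0.0
```

arm_command(targets=[[0.002,0,0,0],[0.004,0,0,0],[0.006,0,0,0],[0.006,0,0,0]])

```text
time: 24.22
tool_pos: [0.5846, 0.1698, 0.0122]
ee_rot: [3.141, -0.0, -0.033]
wrist_force: [0.9, -0.5, -0.1]
width: 0.05
finger_force: 0.0
```

arm_command(targets=[[0.001,0,0,0],[0.002,0,0,0],[0.003,0,0,0],[0.003,0,0,0]])

```text
time: 24.55
tool_pos: [0.5852, 0.1698, 0.0121]
ee_rot: [3.141, 0.002, -0.033]
wrist_force: [-3.5, -0.3, 1.9]
width: 0.0495
finger_force: 1.5
```

arm_command(targets=[[0.001,0,0,0],[0.002,0,0,0],[0.003,0,0,0],[0.003,0,0,0]])

```text
time: 24.88
tool_pos: [0.5853, 0.1698, 0.0119]
ee_rot: [3.141, 0.005, -0.033]
wrist_force: [-7.1, -0.8, 3.9]
width: 0.0496
finger_force: 3.6
```

arm_command(targets=[[-0.01,0,0,0],[-0.06,0,0,0],[-0.06,0,0.08,0],[-0.06,0,0.16,0],[-0.06,0,0.21,0],[-0.06,0,0.21,0],[-0.06,0,0.21,0]])

```text
time: 25.47
tool_pos: [0.5597, 0.1701, 0.1202]
ee_rot: [-3.14, -0.007, -0.033]
wrist_force: [0.2, -0.2, -1.3]
width: 0.0499
finger_force: 0.0
```

Run:
```python
from h import *
o=robot.get_obs();print(o['time'],o['tool_pos'],o['wrist_force'])
im,C=shot('wrist','w8.png'); hsv=cv2.cvtColor(im,cv2.COLOR_RGB2HSV)
# plate: bright, low saturation, not greenish
r,g,b=[im[:,:,i].astype(int) for i in range(3)]
m=((r-b>5)&(r-b<40)&(r>150)&(r>=g)).astype(np.uint8)
m=cv2.morphologyEx(m,cv2.MORPH_OPEN,np.ones((5,5)));c=max(cv2.findContours(m,0,1)[0],key=cv2.contourArea)
p=cv2.approxPolyDP(c,4,True)[:,0];print(p.tolist(),cv2.contourArea(c)/cv2.contourArea(cv2.convexHull(c)))
w=pix2pt(C,p,.048);print(w[:,:2].round(4).tolist())
for i in range(len(p)): print(np.linalg.norm(w[i]-w[i-1]).round(4),end=' ')
# profile below the lower edge: rows across at 3 columns
for u in (250,310,370,405): 
    k=np.where(m[:,u])[0].max(); print(u,k,im[k-2:k+6,u].tolist())
T,CT=shot('top','top8.png')
for n,P in (('canopy',[.4254,-.2422,.009]),('chan',[.6005,-.2719,.015])):
    u,v=pt2pix(CT,[P])[0].astype(int);t=T[v-30:v+30,u-30:u+30].astype(int)
    mm=((t.max(2)-t.min(2))<30).astype(np.uint8);nn,_,st,ce=cv2.connectedComponentsWithStats(mm)
    for s,cc in zip(st[1:],ce[1:]):
        if s[4]>60: print(n,s[2:5],(cc+[u-30,v-30]).round(1),pix2pt(CT,cc+[u-30,v-30],P[2])[0].round(3))
```

```text
25.4667 [0.55969721 0.17007448 0.12016725] [ 0.19646369 -0.19131075 -1.27857419]
[[227, 71], [234, 205], [411, 205], [415, 69]] 0.9904068607897886
[[0.6763, 0.2236], [0.5991, 0.2261], [0.5956, 0.1181], [0.6739, 0.1168]]
0.1068 0.0773 0.1081 0.0783 250 206 [[179, 168, 154], [174, 163, 149], [152, 140, 124], [166, 138, 105], [181, 150, 111], [183, 152, 112], [182, 151, 112], [184, 153, 114]]
310 205 [[177, 165, 151], [177, 166, 152], [166, 157, 142], [152, 135, 114], [180, 150, 110], [182, 151, 111], [183, 152, 112], [182, 151, 111]]
370 205 [[175, 165, 150], [174, 162, 149], [160, 149, 136], [156, 134, 106], [181, 150, 112], [183, 152, 112], [182, 151, 112], [183, 152, 112]]
405 205 [[174, 163, 149], [172, 162, 148], [157, 146, 131], [162, 137, 107], [181, 150, 110], [182, 150, 111], [182, 150, 112], [182, 151, 111]]
canopy [ 24  27 520] [459. 274.] [ 0.424 -0.243  0.009]
chan [ 13  60 526] [430.6 194.6] [ 0.606 -0.213  0.015]
chan [10  9 79] [480.9 177.2] [ 0.63  -0.335  0.015]
chan [ 13  34 305] [456.1 195.9] [ 0.595 -0.269  0.015]
chan [  8  22 131] [482.3 196.3] [ 0.586 -0.328  0.015]
```

Run:
```python
from h import *
im=cv2.imread('pics/w8.png')[:,:,::-1]
for v in (85,120,160,195):
    r=im[v].astype(int); print(v,'L',[(u,r[u].tolist()) for u in range(220,238)][::1] if v in(120,) else [int(x) for x in r[218:240].sum(1)],'R',[(int(r[u,0]),int(r[u,2])) for u in range(404,422)])
for u in (240,320,400): print(u,'T',[int(x) for x in im[60:80,u].astype(int).sum(1)])
```

```text
85 L [478, 476, 477, 477, 471, 420, 306, 200, 253, 414, 512, 523, 519, 519, 518, 519, 518, 518, 520, 518, 517, 518] R [(176, 151), (177, 152), (176, 152), (175, 151), (176, 152), (176, 151), (176, 151), (175, 151), (176, 152), (177, 153), (176, 152), (176, 151), (153, 130), (151, 107), (165, 102), (166, 103), (167, 103), (164, 102)]
120 L [(220, [157, 164, 152]), (221, [156, 163, 150]), (222, [155, 164, 151]), (223, [155, 162, 149]), (224, [156, 163, 150]), (225, [140, 145, 134]), (226, [100, 101, 93]), (227, [62, 61, 57]), (228, [77, 73, 68]), (229, [159, 150, 138]), (230, [186, 174, 159]), (231, [185, 174, 159]), (232, [186, 174, 159]), (233, [185, 173, 158]), (234, [184, 172, 157]), (235, [183, 171, 156]), (236, [182, 170, 156]), (237, [184, 173, 158])] R [(176, 152), (175, 150), (176, 151), (175, 150), (175, 149), (176, 151), (176, 150), (176, 150), (176, 151), (176, 151), (175, 150), (142, 118), (150, 95), (171, 105), (172, 106), (170, 106), (171, 105), (170, 104)]
160 L [465, 469, 470, 469, 464, 462, 462, 462, 458, 440, 351, 234, 221, 379, 497, 513, 509, 507, 508, 507, 511, 505
[... 177 characters left out ...]
, 111), (182, 111), (182, 112), (181, 111)]
195 L [449, 456, 464, 469, 473, 464, 468, 457, 456, 456, 459, 448, 373, 257, 204, 369, 483, 506, 500, 502, 503, 506] R [(173, 148), (174, 149), (174, 149), (174, 150), (174, 149), (175, 150), (174, 149), (159, 136), (148, 111), (168, 104), (182, 110), (182, 112), (182, 112), (184, 114), (182, 112), (182, 112), (183, 111), (182, 112)]
240 T [472, 467, 479, 472, 475, 470, 443, 361, 271, 315, 443, 508, 521, 516, 526, 518, 520, 518, 520, 521]
320 T [464, 465, 465, 467, 458, 424, 346, 278, 335, 445, 498, 512, 510, 504, 506, 513, 508, 510, 505, 510]
400 T [453, 453, 456, 453, 451, 409, 320, 230, 314, 429, 485, 496, 492, 495, 498, 492, 492, 494, 491, 495]
```

```bash
python3 -c "
from bench import robot
print(robot.close_job())"
```

```text
the job is handed in; nothing more can be done
None
```

Job handed in at about 25.5 s: canopy and channel are each in the bin with their own kind, and the last picture's edge profiles show all five plates flush in the fence corner.

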